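# Shut the cedar cabinet's small door over its brass T-latch and lock it

### The arm

A 6-joint arm with a two-finger parallel gripper is mounted at the origin on the work surface. World frame = base frame: x ahead of the robot, y to its left, z up, the work surface at z = 0. Lengths are in mm, angles in rad, forces in N, time in s.
With the tool pointing down it reaches from about 350 to 875 mm from the base axis. Payload 4.2 kg.
Tool frame: the origin (TCP) lies at the very end of the fingers, on their centre line; the grasp point (between the pads) lies 19 mm behind it; z points along the fingers, y is the line along which they close (so a half turn about z gives the same grasp; the last joint's range is limited). The gripper opens to 85 mm and grips with 20 to 120 N. Pads are 22 mm wide; open, the fingers measure 114 mm over their backs; the gripper's body (76 mm by 85 mm) begins 54 mm behind the grasp point. The pads swing forward as they close: fully open they stand 13 mm farther back than shut.
Start: joints at [-0.872, 0.385, 0.008, 0, -1.194, -0.259], TCP at [266.111, -565.495, 207.812] pointing down, gripper open.
Joint ranges: [-3.14, 3.14], [-1.21, 2.06], [-1.07, 1.41], [-3.16, 2.05], [-2.99, -0.16], [-3.1, 3.1]. Speed limits (rad/s): [2.79, 2.79, 3.14, 3.14, 3.14, 3.14].

### API

Orientations are given as a unit quaternion [x, y, z, w].
In Python, from bench import arm gives the robot as it stands.
- The arm moves only by the tool servo_tool, never from a script. Its argument "rows" is a list that holds one entry, the list of rows, each a list of 7 numbers: the finger opening in mm, from 0 to 85.4, then the shift along the tool's x, y, z in mm, then the turn, a rotation vector about the tool's x, y, z in rad. A call has 1 to 10 rows; each row is the pose to reach, as a shift and turn from the pose commanded when the call began, along the tool's axes at that moment; what a row does not reach only later rows make up. A row lasts 1/8 s, in which the tool goes at most 62.5 mm and 10.7 degrees, less where a joint would pass 70% of its speed; a pose out of reach is approached as far as the arm can. A call with a gripper value outside its range is refused whole. The fingers move at their own pace and stop on an object; the grip force is fixed at half the most. Time passes only in rows, so rows that repeat a pose let the fingers close. It gives the time, the measured TCP pose, the force, the opening and the grip force at its end, in the units of the state.
- arm.read_state(): the state, without advancing time (a new reading comes with each control period).
- arm.get_image(name): name is "scene" or "top"; returns the picture (400x640x3 uint8, red, green, blue); there is no depth.
- arm.camera_params(name): a dict with "intrinsics" (3x3 intrinsics, pixels), "R" (3x3) and "t" (3): a world point X has camera coordinates R X + t. Camera axes: x right, y down, z forward; pixel columns grow to the right and rows downward; lengths in mm; the calibration is good to about 2 mm. A picture is of the moment at which its call begins. camera_params takes no time and is no camera call.
- arm.job_done(): hands the job in; it is judged then, once.
The state is a dict: "clock": time; "joints": joint angles; "joint_vel": joint speeds; "joint_efforts": joint torques, N m; "position": TCP position; "ee_rot": TCP orientation; "contact_force": force on the tool from outside, world axes, zero at the start; "wrist_torque": the same for the moment, N m; "gripper_width": finger opening in mm; "grasp_force": force on a finger pad.
Only numpy, scipy, OpenCV 4.12 (cv2) and the standard library are available. Lean on these libraries where they do the work, as an engineer would, in place of code of your own. Each camera call takes 0.05 s, during which the arm holds its last target. There are 200 camera calls.

### The job

Shut and lock the small door that stands open on top of the low cedar cabinet. While the door is still up, turn the brass T-latch in line with the slot in the door; then swing the door fully shut so that the T comes up through the slot, and turn the T a quarter turn, either way, so that it lies across the slot and holds the door. Leave everything else where it is.

Things in the scene. Friction and masses are not known exactly. Their poses are not given: they have to be found in the camera images.
- cabinet: fixed low cedar cabinet, 280 (x) x 420 (y) x 90 mm high, upright, position and yaw vary. Origin at the centre of its underside; its x points away from the drawer fronts, z up. In its frame the door's hinge is at y = +90, the latch's pivot at x = 0, y = -80, a small open compartment with steel tips lies at x -50..50, y -15..75, under the door; the flat top is at z = 90 mm
- door_hinge (a point): point on the door's hinge axis, at the middle of the door's width, at the height of the cabinet's top. The hinge axis runs along the cabinet's x
- door (a joint): opening angle of the small door, rad: 0 fully shut (lying flat on the cabinet's top, running from the hinge towards the cabinet's -y), growing as its free edge rises, 1.57 standing upright, 1.7 the stop. The hinge is stiff (0.34 N m): the door stays where it is left and must be pushed all the way down, some 1 to 4 N near the edge
- door_slot (a point): centre of the door's slot, on the door's upper face, 170 mm from the hinge. The door is a wooden board 140 mm wide, 225 mm from hinge to free edge, 8 mm thick, 0.25 kg. The slot goes through it, 82 mm long (along the line from hinge to free edge, 129 to 211 mm from the hinge) and 18 mm wide, with a thin brass frame; when the door is shut the latch's pivot is at its centre. Beside the slot there is 61 mm of board on either side. This frame turns with the door
- latch (a joint): angle of the brass T-latch about its upright pivot, rad, counter-clockwise from above: 0 with the bar along the cabinet's y (in line with the slot), +-1.57 across the slot, stops at +-1.62. It turns stiffly (0.06 N m) and stays where it is left. Within about 0.11 of 0 the bar passes freely through the slot, and a little beyond that its rounded top guides it in; otherwise the door comes to rest on it
- latch_bar (a point): the T-latch's pivot axis, half-way up its bar. The bar is 70 mm long (35 mm each side of the pivot), 10 mm wide, 16 mm high with a rounded top, its underside 12 mm and its top 28 mm above the cabinet's top, on a round stem 10 mm across; with the door shut the underside is 4 mm above the door. Its y runs along the bar. It can be turned by pushing on the side of one end
- striped_top_mid (a point): bystander: blue and white striped spinning top, 54 mm across, 76 mm high, standing on its crown, tip up, on the cabinet's top behind the hinge; point 35 mm up
- plain_top_mid (a point): bystander: plain wooden top, 59 mm across, 84 mm high, tip up, on the bench to the left; point 38 mm up
- tin_mid (a point): bystander: open tin of steel tips, 58 mm across, 36 mm high, on the cabinet's top at the far side of the door; its middle
- key_mid (a point): bystander: steel drill chuck key, T-shaped, 80 mm long, 60 mm cross bar, 12 mm high, lying on the cabinet's top to the right of the latch; its middle
- blank_mid (a point): bystander: turned wooden disc, 48 mm across, 24 mm high, on the cabinet's top at the near side of the door; its middle
- handle_mid (a point): bystander: ebony handle with a brass ferrule, 38 mm across, 110 mm high, standing on the bench to the right; its middle
- jar_mid (a point): bystander: amber glass jar, 60 mm across, 80 mm high, on the bench to the left; its middle

How it is judged:
By the outcome, as a careful person would: the job done as asked, in the order asked, and still so for the second after the job is handed in, with the robot touching nothing.
It also fails if it takes over 67 s, if anything falls off the work surface, if the arm or the gripper's body presses on something with over 40 N, if the wrist force passes 120 N, or if a joint passes its speed limit or range.

## Working session

There is one attempt and no reset: what is moved stays moved. The work goes in short steps, Python scripts to look and compute and a tool call to move; the robot and the scene stay as the last step left them, time stands still between calls to the robot, and variables do not carry over. Pictures are saved under pics/ and viewed, at most 10 in all, crops included, and the job is handed in when it is done.

Besides the shell and the picture viewer there is one more tool, called after "Request:" as name(argument=value, ...), one argument or row to a line, values as JSON. servo_tool: Moves the arm, as the interface text tells. Its arguments: {"type":"object","properties":{"rows":{"type":"array"}},"required":["rows"]}

```bash
mkdir -p pics; ls
python3 - <<'E'
from bench import arm
import cv2,numpy as np
s=arm.read_state();print(s)
for n in("scene","top"):
    cv2.imwrite(f"pics/{n}0.png",arm.get_image(n)[:,:,::-1]);p=arm.camera_params(n)
    print(n,p["intrinsics"],p["R"],p["t"])
E
```

```text
pics
{'clock': 0.0, 'joints': array([-8.72386018e-01,  3.85580228e-01,  6.64335630e-03, -4.81708412e-04,
       -1.19397903e+00, -2.58571188e-01]), 'joint_vel': array([-0.00110588,  0.0014911 ,  0.00156012, -0.00053954, -0.00052413,
        0.00094448]), 'joint_efforts': array([ 2.12566224e-04, -3.92293167e+01,  1.88403136e+01,  4.18613970e+00,
       -4.57830029e-03, -1.48335198e-05]), 'position': array([ 265.85619939, -564.95425561,  206.71676001]), 'ee_rot': array([-2.18064270e-01,  9.75933810e-01,  1.04383749e-03, -2.89247714e-04]), 'contact_force': array([ 0.79632672, -0.22946433,  0.32902059]), 'wrist_torque': array([-0.01134146, -0.00622885,  0.04783467]), 'grasp_force': 0.0, 'gripper_width': 85.66196288184821}
scene [[410.12687291   0.         330.42097539]
 [  0.         410.12687291 198.88773912]
 [  0.           0.           1.        ]] [[ 0.84775201  0.53032501 -0.00848044]
 [ 0.3312249  -0.54183271 -0.77246837]
 [-0.41425427  0.65205267 -0.63499662]] [-487.94848529  -84.11888061 1283.19610065]
top [[474.95725221   0.         320.50615638]
 [  0.         474.95725221 200.94156373]
 [  0.           0.           1.        ]] [[ 0.02323268 -0.99967413 -0.01057685]
 [-0.98855323 -0.02139408 -0.14934793]
 [ 0.14907298  0.01392553 -0.98872814]] [   3.96957939  590.58445888 1502.20116943]
```

View pics/scene0.png

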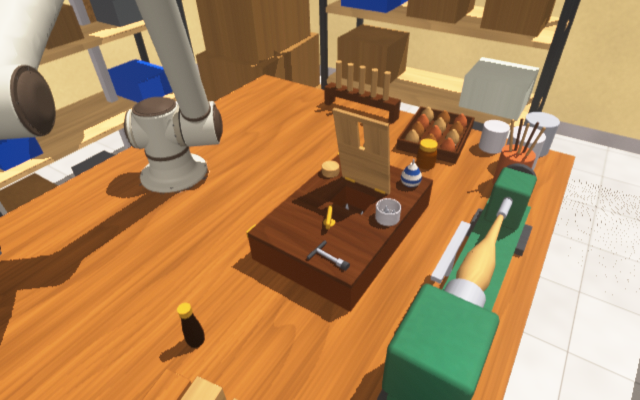

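View pics/top0.png

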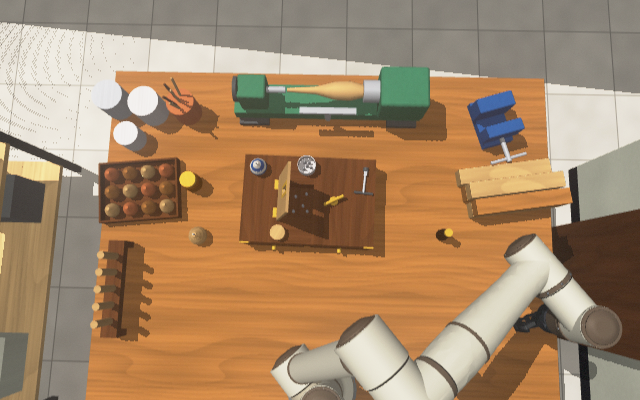

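Scene and top views: the cabinet is centred near (313,203) in top, the door stands upright at about (285,190), and the brass latch is near (334,200), skewed. The key lies at (365,180). I'll measure latch, cabinet corners and door in crops.

```bash
cat > h.py <<'E'
from bench import arm
import cv2,numpy as np
P={n:arm.camera_params(n) for n in("scene","top")}
def ray(n,uv,z):
    p=P[n];R=np.array(p["R"]);c=-R.T@np.array(p["t"])
    d=R.T@np.linalg.inv(p["intrinsics"])@np.array([uv[0],uv[1],1.]);return c+d*(z-c[2])/d[2]
def proj(n,X):
    p=P[n];q=np.array(p["intrinsics"])@(np.array(p["R"])@np.array(X,float)+p["t"]);return q[:2]/q[2]
def crop(n,x0,y0,w,h,k,f):
    im=arm.get_image(n);cv2.imwrite(f,cv2.resize(im[y0:y0+h,x0:x0+w,::-1],None,fx=k,fy=k,interpolation=cv2.INTER_CUBIC));return im
def brass(im,x0,y0,x1,y1):
    hsv=cv2.cvtColor(im,cv2.COLOR_RGB2HSV);m=cv2.inRange(hsv,(20,150,120),(34,255,255))
    o=np.zeros_like(m);o[y0:y1,x0:x1]=m[y0:y1,x0:x1];return o
E
python3 - <<'E'
from h import *
a=crop("top",230,145,160,120,5,"pics/t1.png");b=crop("scene",240,90,200,150*1,4,"pics/s1.png")
for n,im,w in(("top",a,(320,188,350,212)),("scene",b,(318,200,342,232))):
    m=brass(im,*w);c=max(cv2.findContours(m,0,2)[0],key=cv2.contourArea)
    r=cv2.minAreaRect(c);bx=cv2.boxPoints(r);print(n,r,m.sum()/255)
    line=cv2.fitLine(c,2,0,.01,.01).ravel();print(line)
    for z in(110,118):print(z,ray(n,r[0],z))
# dark cabinet top outline
hsv=cv2.cvtColor(a,cv2.COLOR_RGB2HSV)
m=cv2.inRange(hsv,(0,60,0),(180,255,125));o=np.zeros_like(m);o[148:262,232:392]=m[148:262,232:392]
o=cv2.morphologyEx(o,cv2.MORPH_CLOSE,np.ones((9,9)))
o=cv2.morphologyEx(o,cv2.MORPH_OPEN,np.ones((9,9)))
c=max(cv2.findContours(o,0,2)[0],key=cv2.contourArea);r=cv2.minAreaRect(c);print(r)
for q in cv2.boxPoints(r):print(q,ray("top",q,90))
E
```

```text
top ((333.6846008300781, 200.1769256591797), (7.542697429656982, 20.172332763671875), 74.74488067626953) 83.0
[  0.90036935  -0.43512648 333.5        200.        ]
110 [583.74969806 -24.708095   110.        ]
118 [582.52549122 -24.59662385 118.        ]
scene ((330.0, 215.5), (19.0, 8.0), 90.0) 99.0
[5.4390475e-02 9.9851972e-01 3.2983334e+02 2.1745833e+02]
110 [589.81334775 -22.84160231 110.        ]
118 [594.6366654  -30.40075752 118.        ]
((313.47882080078125, 204.87806701660156), (145.05043029785156, 95.06314086914062), 2.411029815673828)
[239.01823 249.31656] [425.52501205 266.97589352  90.        ]
[243.01738 154.33759] [729.44419091 268.96886231  90.        ]
[387.9394  160.43958] [ 718.9817897  -195.81717853   90.        ]
[383.94025 255.41855] [ 416.92458111 -184.06011464   90.        ]
```

View pics/t1.png

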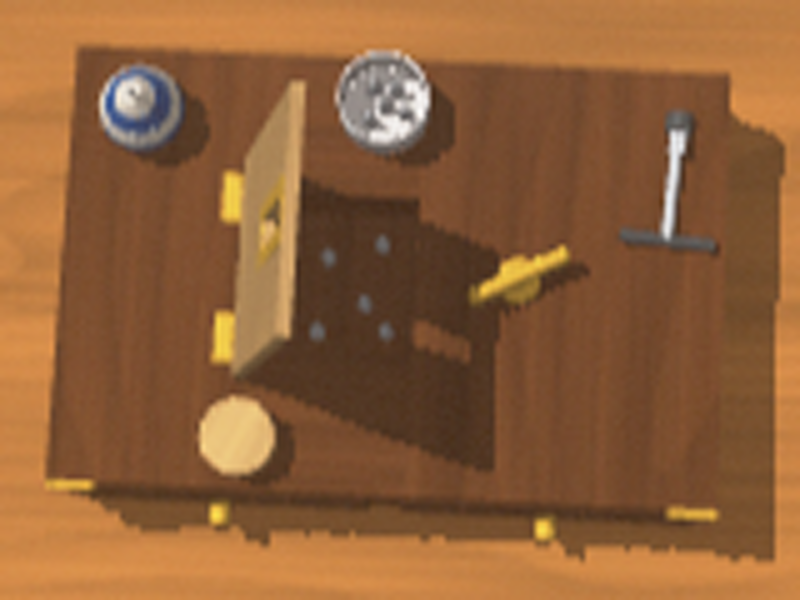

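View pics/s1.png

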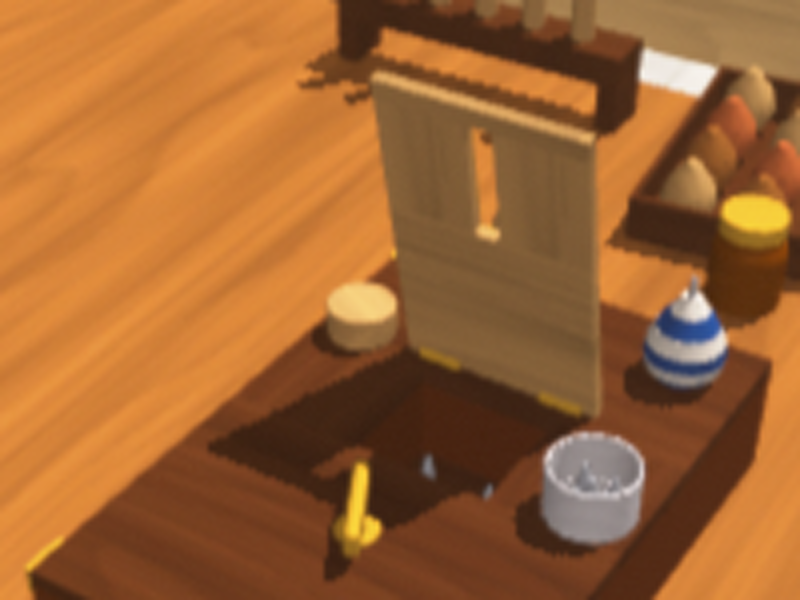

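Crops: in the top image the cabinet's top corners are at about (246,154.4), (375.8,159.8), (373.4,247.4), (239.4,241), and the latch bar runs (324,204.4)–(344,195.4). The scene crop shows the door near upright, its free-edge corners at (334,108) and (389,125).

```bash
cat >> h.py <<'E'
from scipy.optimize import least_squares
px=[(246,154.4),(375.8,159.8),(373.4,247.4),(239.4,241)]
loc=np.array([(140,210),(140,-210),(-140,-210),(-140,210)],float)
W=np.array([ray("top",p,90)[:2] for p in px])
def T(v,l):
    c,s=np.cos(v[2]),np.sin(v[2]);return np.asarray(l)@np.array([[c,s],[-s,c]])+v[:2]
fit=least_squares(lambda v:(T(v,loc)-W).ravel(),[580,50,0]);V=fit.x
def tri(a,b):
    Ps=[np.array(P[n]["intrinsics"])@np.c_[P[n]["R"],P[n]["t"]] for n in("top","scene")]
    q=cv2.triangulatePoints(*Ps,np.array(a,float),np.array(b,float)).ravel();return q[:3]/q[3]
E
python3 - <<'E'
from h import *
print(W,V,fit.fun.round(1))
print("latch pivot",T(V,[0,-80]),"hinge",T(V,[0,90]))
L=[ray("top",p,115)[:2] for p in((324,204.4),(344,195.4))];print(L)
d=L[1]-L[0];print("len",np.linalg.norm(d),"mid",(L[0]+L[1])/2,"ang",np.arctan2(d[1],d[0])+np.pi/2-V[2])
print("scene check",proj("scene",[*T(V,[0,-80]),110]),[proj("scene",[*T(V,l),90]) for l in loc])
# door free corners near-x / far-x
for a,b in(((230+235/5,145+375/5),(240+410/4,90+345/4)),((230+303/5,145+83/5),(240+595/4,90+138/4)),((230+290/5,145+335/5),(240+375/4,90+73/4))):
    q=tri(a,b);c,s=np.cos(V[2]),np.sin(V[2]);e=q[:2]-V[:2];print(q,"cab",c*e[0]+s*e[1],-s*e[0]+c*e[1])
for n,p,z in(("tin",(384,100),126),("blank",(237,435),114),("key",(668,240),102),("keyend",(680,115),100),("striped",(140,105),125)):
    e=ray("top",(230+p[0]/5,145+p[1]/5),z)[:2]-V[:2];c,s=np.cos(V[2]),np.sin(V[2]);print(n,c*e[0]+s*e[1],-s*e[0]+c*e[1])
E
```

```text
[[ 729.4358748   259.36331287]
 [ 720.27474672 -157.06978244]
 [ 440.96760058 -151.25639939]
 [ 451.41567105  267.04677501]] [ 5.85523473e+02  5.45209765e+01 -2.37105346e-02] [ 1.   1.8  0.2 -1.7 -0.4 -0.8 -0.9  0.7]
latch pivot [583.62680825 -25.45653693] hinge [587.65722146 144.4956792 ]
[array([569.08501367,   5.13774209]), array([598.70202991, -56.41388218])]
len 68.30644260689314 mid [583.89352179 -25.63807005] ang 0.47218390383382325
scene check [327.15243465 215.21353958] [array([431.30210898, 178.94279573]), array([349.29064019, 284.00116486]), array([245.35659009, 231.33143424]), array([342.32829676, 148.38160599])]
[520.1498093  152.12230397  86.91852464] cab -67.66925148176523 96.02399420932777
[659.60422778  99.01763002 309.72769172] cab 73.004991173337 46.24047600200147
[520.38993711 101.41129786 310.38826647] cab -66.2269187631149 45.332935054081545
tin 104.74112256953386 9.412928360436535
blank -107.44094280438507 89.71575232366384
key 28.3494640135485 -172.12391900970945
keyend 109.29056142832582 -177.17631284415862
striped 94.99015488077148 161.6398059124773
```

Measured well: the cabinet fits within 2 mm, and the bar measures 68 mm (70 given) with its pivot agreeing to 0.3 mm. The latch is at +0.47 rad and the door at about 1.37 rad. Plan: straddle the bar with the fingers, turn it by −0.47, shut the door, then straddle it again and turn a quarter. First I move above the latch.

```bash
cat >> h.py <<'E'
from scipy.spatial.transform import Rotation as Ro
def plan(pos,yaw_y,pitch=None):
    s=arm.read_state();R=Ro.from_quat(s["ee_rot"]);t=R.as_matrix()
    c,q=np.cos(yaw_y),np.sin(yaw_y);y=np.array([c,q,0]);z=np.array([0,0,-1.]);G=np.c_[np.cross(y,z),y,z]
    print("pos",s["position"].round(1),"j",s["joints"].round(2),"F",s["contact_force"].round(1),"w",round(s["gripper_width"],1),"t",s["clock"])
    print("shift",(t.T@(np.array(pos)-s["position"])).round(1),"rot",(R.inv()*Ro.from_matrix(G)).as_rotvec().round(3))
E
python3 -c "
from h import *
plan([583.6,-25.5,225],3.591)"
```

```text
pos [ 266.  -565.2  207.2] j [-0.87  0.39  0.01 -0.   -1.19 -0.26] F [ 0.2 -0.1 -0.2] w 85.2 t 0.2
shift [-517.2  353.2  -17.4] rot [ 1.00e-03  1.00e-03 -1.58e+00]
```

Request:
servo_tool(
  rows=[
    [[40, -120, 80, -17, 0, 0, -0.18], [40, -260, 177, -17, 0, 0, -0.36], [40, -310, 212, -17, 0, 0, -0.54], [40, -360, 246, -17, 0, 0, -0.72], [40, -415, 283, -17, 0, 0, -0.9], [40, -465, 318, -17, 0, 0, -1.08], [40, -517, 353, -17, 0, 0, -1.26], [40, -517, 353, -17, 0, 0, -1.44], [40, -517, 353, -17, 0, 0, -1.58], [40, -517, 353, -17, 0, 0, -1.58]],
  ],
)

```text
clock: 1.45
position: [583.5, -25.4, 224.9]
ee_rot: [0.847, -0.531, 0.0, -0.0]
contact_force: [1.2, 0.1, 1.1]
gripper_width: 39.9
grasp_force: 0.0
```

```bash
python3 -c "
from h import *
plan([583.6,-25.5,106],3.591)"
```

```text
pos [583.5 -25.4 224.9] j [ 0.23  0.3  -0.07  0.   -1.2   0.22] F [1.2 0.1 1.1] w 39.9 t 1.45
shift [ 2.000e-01 -1.000e-01  1.189e+02] rot [-0.    -0.     0.001]
```

Request:
servo_tool(
  rows=[
    [[30, 0, 0, 50, 0, 0, 0], [30, 0, 0, 95, 0, 0, 0], [30, 0, 0, 110, 0, 0, 0], [30, 0, 0, 121, 0, 0, 0], [30, 0, 0, 121, 0, 0, 0], [12, 0, 0, 121, 0, 0, 0], [12, 0, 0, 121, 0, 0, 0], [12, 0, 0, 121, 0, 0, 0]],
  ],
)

```text
clock: 2.45
position: [583.1, -27.3, 104.5]
ee_rot: [0.847, -0.532, 0.0, -0.0]
contact_force: [-0.4, -0.0, -0.4]
gripper_width: 12.1
grasp_force: 0.0
```

Run:
```python
from h import *
plan([583.6,-25.5,104],3.118)
a=crop("top",290,160,100,80,4,"/tmp/a.png");b=crop("scene",280,150,100,100,4,"/tmp/b.png")
A=cv2.imread("/tmp/a.png");B=cv2.imread("/tmp/b.png");A=cv2.resize(A,(500,400));cv2.imwrite("pics/c1.png",np.hstack([A[:, :400],B]))
```

```text
pos [583.1 -27.3 104.5] j [ 0.23  0.41 -0.24  0.   -0.92  0.22] F [-0.4 -0.  -0.4] w 12.1 t 2.45
shift [-1.4 -1.2  0.5] rot [-0.001 -0.     0.473]
```

View pics/c1.png

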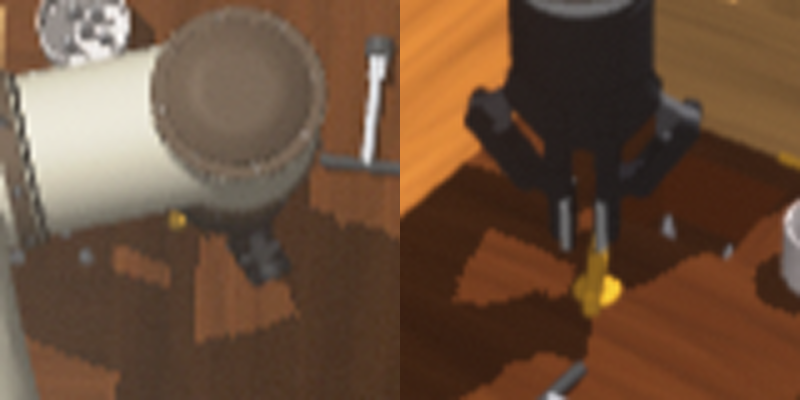

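The fingers and bar show at about B (583,247) and (595,290), but it isn't clear that they straddle the bar, so I'm zooming in.

Run:
```python
from h import *
im=crop("scene",305,180,50,50,12,"pics/c2.png")
for X in([583.1,-27.3,104.5],[583.6,-25.5,118],[583.6,-25.5,90],[569,5,118],[598.7,-56.4,118]):print(X,((proj("scene",X)-[305,180])*12).round())
```

```text
[583.1, -27.3, 104.5] [259. 448.]
[583.6, -25.5, 118] [265. 392.]
[583.6, -25.5, 90] [267. 499.]
[569, 5, 118] [285. 280.]
[598.7, -56.4, 118] [245. 512.]
```

View pics/c2.png

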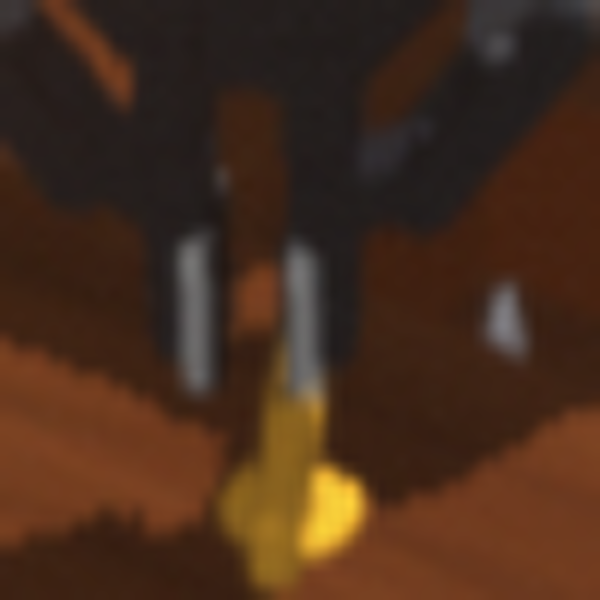

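The pads end around (250,390) in this crop. That is above where the TCP projects, (259,448), and the right pad covers the bar. To test whether the bar lies between them, I'll close gently: the opening should stop near 10 mm.

Request:
servo_tool(
  rows=[
    [[9, 0, 0, 0, 0, 0, 0], [6, 0, 0, 0, 0, 0, 0], [6, 0, 0, 0, 0, 0, 0]],
  ],
)

```text
clock: 2.98
position: [582.8, -27.3, 103.8]
ee_rot: [0.847, -0.532, -0.0, 0.0]
contact_force: [-0.6, -0.6, -0.4]
gripper_width: 6.1
grasp_force: 0.0
```

Run:
```python
from h import *
plan([583.6,-25.5,104],3.118)
```

```text
pos [582.8 -27.3 103.8] j [ 0.23  0.41 -0.24  0.   -0.92  0.22] F [-0.6 -0.6 -0.4] w 6.1 t 2.975
shift [-1.3 -1.5 -0.2] rot [ 0.    -0.     0.473]
```

Run:
```python
from h import *
for uv in((325.8,212.5),(323.8,210.5)):
    for z in(104,110,116,122,128):print(uv,z,ray("scene",uv,z).round(1))
print("disc tri",tri((334,201),(329.6,222)))
im=crop("scene",235,130,210,170,3.5,"pics/c3.png")
for l in loc:print("pred corner in c3",((proj("scene",[*T(V,l),90])-[235,130])*3.5).round())
```

```text
(325.8, 212.5) 104 [572.  -13.3 104. ]
(325.8, 212.5) 110 [575.8 -19.  110. ]
(325.8, 212.5) 116 [579.5 -24.7 116. ]
(325.8, 212.5) 122 [583.3 -30.4 122. ]
(325.8, 212.5) 128 [587.  -36.2 128. ]
(323.8, 210.5) 104 [564.1  -9.7 104. ]
(323.8, 210.5) 110 [567.9 -15.5 110. ]
(323.8, 210.5) 116 [571.8 -21.2 116. ]
(323.8, 210.5) 122 [575.6 -27.  122. ]
(323.8, 210.5) 128 [579.4 -32.7 128. ]
disc tri [586.19310972 -24.69942275  88.54587786]
pred corner in c3 [687. 171.]
pred corner in c3 [400. 539.]
pred corner in c3 [ 36. 355.]
pred corner in c3 [376.  64.]
```

View pics/c3.png

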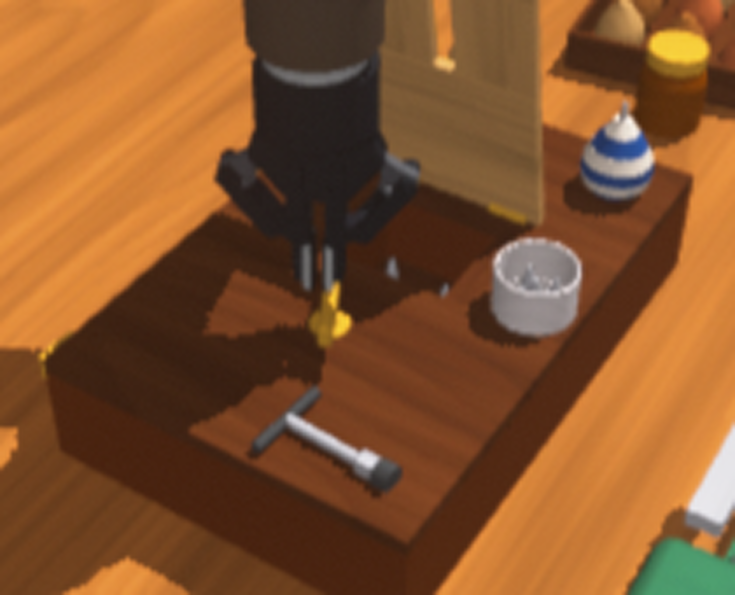

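Seen in c3: the fingertips are at (315,288), just above the bar, and the cabinet corners at (408,545), (47,372) and (690,182) sit a few pixels off my prediction. I'm checking the cabinet pose from the scene view and testing the calibration against the robot's base.

Run:
```python
from h import *
S=[(351.6,285.7),(248.4,236.3),(432.1,182)];L=loc[[1,2,0]]
Ws=np.array([ray("scene",p,90)[:2] for p in S]);f=least_squares(lambda v:(T(v,L)-Ws).ravel(),V)
print(f.x,f.fun.round(1),"pivot",T(f.x,[0,-80]))
for n in("scene","top"):print(n,"base at",proj(n,[0,0,0]).round(1))
im=arm.get_image("scene");cv2.imwrite("pics/c4.png",cv2.resize(im[120:200,130:230,::-1],None,fx=5,fy=5))
```

```text
[ 5.94686995e+02  4.68303407e+01 -1.39053516e-02] [ 5.2 -5.1 -5.5 -0.3  0.4  5.4] pivot [593.57460258 -33.16192503]
scene base at [174.5 172. ]
top base at [321.8 387.7]
```

Request:
servo_tool(
  rows=[
    [[6, 0, 0, -40, 0, 0, 0], [2, 0, 0, -40, 0, 0, 0], [0, 0, 0, -40, 0, 0, 0], [0, 0, 0, -40, 0, 0, 0]],
  ],
)

```text
clock: 3.58
position: [582.1, -27.4, 142.8]
ee_rot: [0.847, -0.532, -0.001, 0.001]
contact_force: [-0.5, -0.2, -0.1]
gripper_width: 0.2
grasp_force: 0.0
```

The scene view agrees with the top-based pose to about 2 px, so the fingertips seem to stand higher than the reported TCP. I'll probe the bare cabinet top (z = 90) with shut fingers to find out.

Request:
servo_tool(
  rows=[
    [[0, 0, 40, 0, 0, 0, 0], [0, 0, 66, 0, 0, 0, 0], [0, 0, 66, 25, 0, 0, 0], [0, 0, 66, 38, 0, 0, 0], [0, 0, 66, 41, 0, 0, 0], [0, 0, 66, 41, 0, 0, 0]],
  ],
)

```text
clock: 4.32
position: [523.8, -55.8, 102.7]
ee_rot: [0.847, -0.532, -0.0, 0.0]
contact_force: [0.6, -0.6, -0.1]
gripper_width: -0.1
grasp_force: 0.0
```

Run:
```python
from h import *
plan([583.6,-25.5,104],3.118)
im=crop("scene",270,160,100,100,6,"pics/c5.png")
s=arm.read_state()["position"]
print("TCP proj in crop",((proj("scene",s)-[270,160])*6).round())
```

```text
pos [523.8 -55.8 102.7] j [ 0.2   0.32 -0.38  0.   -0.87  0.25] F [ 0.6 -0.6 -0.1] w -0.1 t 4.325
shift [ -1.4 -67.   -1.3] rot [ 0.    -0.     0.473]
TCP proj in crop [173. 336.]
```

View pics/c5.png

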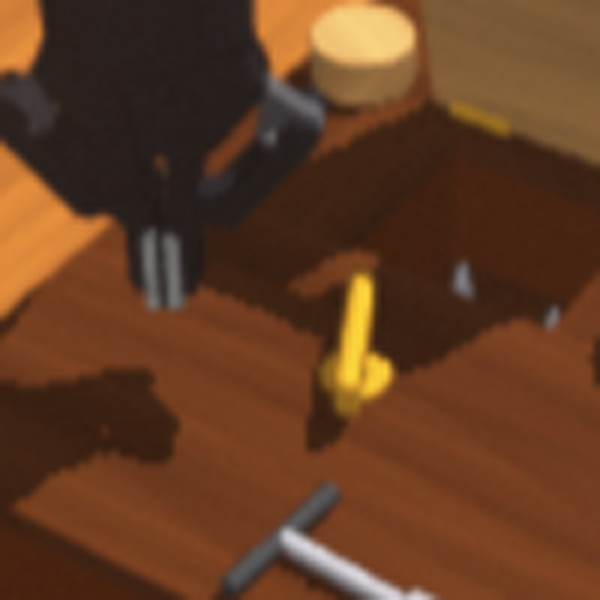

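Pads' tips are at (163,308) while the TCP projects to (173,336): the tips sit about 14 mm high. The bar is unmoved at (352,345). I'm continuing the probe down.

Request:
servo_tool(
  rows=[
    [[0, 0, 0, 5, 0, 0, 0], [0, 0, 0, 9, 0, 0, 0], [0, 0, 0, 11, 0, 0, 0], [0, 0, 0, 12, 0, 0, 0], [0, 0, 0, 12, 0, 0, 0]],
  ],
)

```text
clock: 5.0
position: [523.4, -56.0, 90.8]
ee_rot: [0.847, -0.532, 0.0, 0.0]
contact_force: [-0.2, 0.6, 0.4]
gripper_width: -0.0
grasp_force: 0.0
```

Request:
servo_tool(
  rows=[
    [[0, 0, 0, 1.5, 0, 0, 0], [0, 0, 0, 3, 0, 0, 0], [0, 0, 0, 3, 0, 0, 0]],
  ],
)

```text
clock: 5.38
position: [523.3, -56.0, 87.6]
ee_rot: [0.847, -0.532, -0.0, 0.0]
contact_force: [-0.3, 0.6, 0.3]
gripper_width: -0.0
grasp_force: 0.0
```

Request:
servo_tool(
  rows=[
    [[0, 0, 0, 1.5, 0, 0, 0], [0, 0, 0, 3, 0, 0, 0], [0, 0, 0, 4, 0, 0, 0], [0, 0, 0, 4, 0, 0, 0]],
  ],
)

```text
clock: 5.88
position: [523.3, -56.0, 83.7]
ee_rot: [0.847, -0.532, -0.0, 0.0]
contact_force: [0.3, 0.7, -0.1]
gripper_width: 0.3
grasp_force: 0.0
```

Request:
servo_tool(
  rows=[
    [[0, 0, 0, 1, 0, 0, 0], [0, 0, 0, 2, 0, 0, 0], [0, 0, 0, 2, 0, 0, 0]],
  ],
)

```text
clock: 6.25
position: [523.3, -56.0, 81.7]
ee_rot: [0.847, -0.532, -0.0, 0.0]
contact_force: [0.5, -0.4, 0.2]
gripper_width: -0.1
grasp_force: 0.0
```

Request:
servo_tool(
  rows=[
    [[0, 0, 0, 1, 0, 0, 0], [0, 0, 0, 2, 0, 0, 0], [0, 0, 0, 2, 0, 0, 0]],
  ],
)

```text
clock: 6.62
position: [523.3, -56.0, 79.7]
ee_rot: [0.847, -0.532, -0.0, 0.0]
contact_force: [0.7, -0.1, 0.5]
gripper_width: -0.0
grasp_force: 0.0
```

Request:
servo_tool(
  rows=[
    [[0, 0, 0, 1, 0, 0, 0], [0, 0, 0, 2, 0, 0, 0], [0, 0, 0, 2, 0, 0, 0]],
  ],
)

```text
clock: 7.0
position: [523.3, -56.0, 77.7]
ee_rot: [0.847, -0.532, -0.0, 0.0]
contact_force: [0.0, -0.3, -0.5]
gripper_width: -0.0
grasp_force: 0.0
```

Request:
servo_tool(
  rows=[
    [[0, 0, 0, 1, 0, 0, 0], [0, 0, 0, 1.5, 0, 0, 0], [0, 0, 0, 1.5, 0, 0, 0]],
  ],
)

```text
clock: 7.38
position: [523.3, -56.0, 76.2]
ee_rot: [0.847, -0.532, -0.0, 0.0]
contact_force: [-0.1, -0.0, -0.1]
gripper_width: -0.0
grasp_force: 0.0
```

Request:
servo_tool(
  rows=[
    [[0, 0, 0, 0.7, 0, 0, 0], [0, 0, 0, 1.5, 0, 0, 0], [0, 0, 0, 1.5, 0, 0, 0]],
  ],
)

```text
clock: 7.75
position: [523.3, -56.0, 74.7]
ee_rot: [0.847, -0.532, -0.0, 0.0]
contact_force: [-0.2, 0.5, -0.8]
gripper_width: 0.1
grasp_force: 0.0
```

Request:
servo_tool(
  rows=[
    [[0, 0, 0, 0.7, 0, 0, 0], [0, 0, 0, 1.5, 0, 0, 0], [0, 0, 0, 1.5, 0, 0, 0]],
  ],
)

```text
clock: 8.12
position: [523.3, -56.0, 73.2]
ee_rot: [0.847, -0.532, -0.0, 0.0]
contact_force: [-0.0, 0.2, -0.1]
gripper_width: 0.1
grasp_force: 0.0
```

Run:
```python
from h import *
plan([583.6,-25.5,104],3.118)
im=crop("scene",270,180,80,66,9,"pics/c6.png")
s=arm.read_state();print("TCP proj",((proj("scene",s["position"])-[270,180])*9).round(),s["joint_efforts"].round(1),s["wrist_torque"])
```

```text
pos [523.3 -56.   73.2] j [ 0.2   0.36 -0.41 -0.   -0.8   0.25] F [-0.   0.2 -0.1] w 0.1 t 8.125
shift [ -1.3 -67.6 -30.8] rot [0.    0.    0.473]
TCP proj [264. 406.] [ -0.  -33.6  14.5   3.2  -0.   -0. ] [ 0.02535363 -0.03014524 -0.03580411]
```

View pics/c6.png

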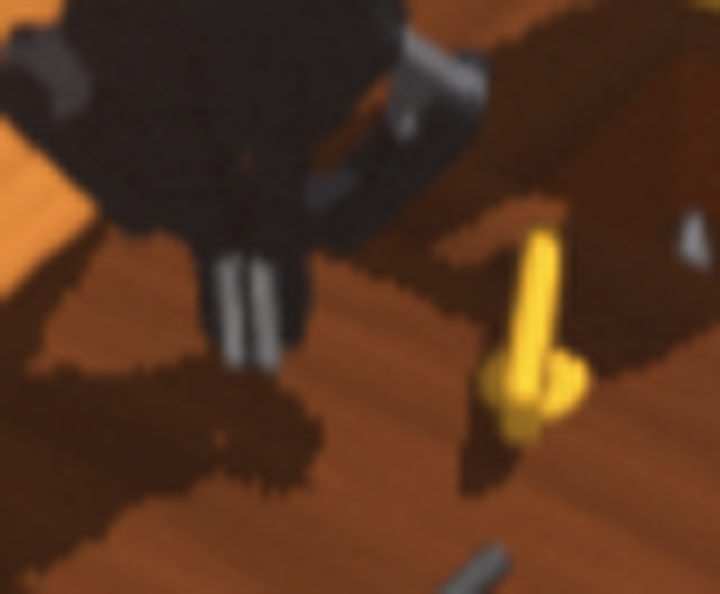

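Tips are now at (250,370) with the TCP projecting at (264,406), so the gap to the top should be only a few mm. I'm continuing in small steps.

Request:
servo_tool(
  rows=[
    [[0, 0, 0, 0.7, 0, 0, 0], [0, 0, 0, 1.5, 0, 0, 0], [0, 0, 0, 1.5, 0, 0, 0]],
  ],
)

```text
clock: 8.55
position: [523.3, -56.0, 71.7]
ee_rot: [0.847, -0.532, -0.0, 0.0]
contact_force: [-1.0, -0.2, -0.2]
gripper_width: 0.4
grasp_force: 0.0
```

Request:
servo_tool(
  rows=[
    [[0, 0, 0, 0.7, 0, 0, 0], [0, 0, 0, 1.5, 0, 0, 0], [0, 0, 0, 1.5, 0, 0, 0]],
  ],
)

```text
clock: 8.93
position: [523.3, -56.0, 70.2]
ee_rot: [0.847, -0.532, -0.0, 0.0]
contact_force: [0.2, 0.1, -0.8]
gripper_width: 0.1
grasp_force: 0.0
```

Request:
servo_tool(
  rows=[
    [[0, 0, 0, 0.7, 0, 0, 0], [0, 0, 0, 1.5, 0, 0, 0], [0, 0, 0, 1.5, 0, 0, 0]],
  ],
)

```text
clock: 9.3
position: [523.3, -56.0, 68.7]
ee_rot: [0.847, -0.532, -0.0, 0.0]
contact_force: [-0.9, 1.2, -0.4]
gripper_width: -0.1
grasp_force: 0.0
```

Request:
servo_tool(
  rows=[
    [[0, 0, 0, 0.7, 0, 0, 0], [0, 0, 0, 1.5, 0, 0, 0], [0, 0, 0, 1.5, 0, 0, 0]],
  ],
)

```text
clock: 9.68
position: [523.3, -56.0, 67.2]
ee_rot: [0.847, -0.532, -0.0, 0.0]
contact_force: [-0.4, -0.7, 0.5]
gripper_width: -0.3
grasp_force: 0.0
```

Request:
servo_tool(
  rows=[
    [[0, 0, 0, 0.7, 0, 0, 0], [0, 0, 0, 1.5, 0, 0, 0], [0, 0, 0, 1.5, 0, 0, 0]],
  ],
)

```text
clock: 10.05
position: [523.5, -56.0, 66.6]
ee_rot: [0.847, -0.532, 0.0, -0.0]
contact_force: [-1.2, 0.4, 5.4]
gripper_width: -0.2
grasp_force: 2.7
```

Request:
servo_tool(
  rows=[
    [[0, 0, 0, 0.7, 0, 0, 0], [0, 0, 0, 1.5, 0, 0, 0], [0, 0, 0, 1.5, 0, 0, 0]],
  ],
)

```text
clock: 10.42
position: [523.5, -56.0, 66.5]
ee_rot: [0.847, -0.532, 0.0, 0.0]
contact_force: [-4.9, 2.5, 13.6]
gripper_width: 0.1
grasp_force: 6.9
```

Contact comes at reported z = 66.7, so the true fingertip height is reported + 23 mm. With that height (and the pads' half width) the xy agrees with the scene view. I return to the latch with this correction.

Request:
servo_tool(
  rows=[
    [[0, 0, 0, -30, 0, 0, 0], [30, 0, 0, -70, 0, 0, 0], [30, -1, -30, -70, 0, 0, 0], [30, -1.3, -67, -70, 0, 0, 0], [30, -1.3, -67, -70, 0, 0, 0], [30, -1.3, -67, -35, 0, 0, 0], [30, -1.3, -67, -17.5, 0, 0, 0], [30, -1.3, -67, -17.5, 0, 0, 0]],
  ],
)

```text
clock: 11.42
position: [581.3, -26.3, 80.2]
ee_rot: [0.847, -0.532, -0.002, 0.001]
contact_force: [-0.2, 0.0, -0.4]
gripper_width: 30.1
grasp_force: 0.0
```

Request:
servo_tool(
  rows=[
    [[20, 0, 0, 0, 0, 0, 0], [14, 0, 0, 0, 0, 0, 0], [10, 0, 0, 0, 0, 0, 0], [8, 0, 0, 0, 0, 0, 0], [8, 0, 0, 0, 0, 0, 0]],
  ],
)

```text
clock: 12.05
position: [588.0, -24.0, 83.8]
ee_rot: [0.847, -0.531, 0.004, -0.004]
contact_force: [8.0, 3.5, -3.0]
gripper_width: 8.5
grasp_force: 34.5
```

Gripped (34 N pad force), but the tool was pulled about 6 mm along tool −y. I'm re-centring the command to relieve the side force.

Request:
servo_tool(
  rows=[
    [[8, 0, -2, 0, 0, 0, 0], [8, 0, -5, 0, 0, 0, 0], [8, 0, -5, 0, 0, 0, 0]],
  ],
)

```text
clock: 12.42
position: [587.9, -24.0, 83.7]
ee_rot: [0.847, -0.532, 0.001, 0.0]
contact_force: [-1.2, -0.8, 6.2]
gripper_width: 8.9
grasp_force: 35.7
```

Run:
```python
from h import *
plan([587,-24.5,82],3.118)
```

```text
pos [587.9 -24.   83.7] j [ 0.23  0.44 -0.25  0.   -0.88  0.21] F [-1.2 -0.8  6.2] w 8.9 t 12.425
shift [0.  1.  1.7] rot [-0.001 -0.001  0.473]
```

Request:
servo_tool(
  rows=[
    [[8, 0, 0, 0, 0, 0, 0.1], [8, 0, 0, 0, 0, 0, 0.2], [8, 0, 0, 0, 0, 0, 0.3], [8, 0, 0, 0, 0, 0, 0.4], [8, 0, 0, 0, 0, 0, 0.475], [8, 0, 0, 0, 0, 0, 0.475], [8, 0, 0, 0, 0, 0, 0.475]],
  ],
)

```text
clock: 13.3
position: [588.2, -23.9, 83.7]
ee_rot: [-0.698, 0.716, -0.001, 0.0]
contact_force: [-0.5, -0.1, 5.5]
gripper_width: 8.8
grasp_force: 35.6
```

Run:
```python
from h import *
plan([587,-24.5,82],3.118);s=arm.read_state();print(s["wrist_torque"],s["grasp_force"])
```

```text
pos [588.2 -23.9  83.7] j [ 0.23  0.44 -0.25  0.   -0.88 -0.26] F [-0.5 -0.1  5.5] w 8.8 t 13.3
shift [0.6 1.1 1.7] rot [-0.002 -0.    -0.002]
[-0.05549589 -0.04537082 -0.05831173] 35.60002997517586
```

The bar is turned in line. Now release, rise above the door, and go behind it (tool x = −cab y, tool y = −cab x).

Request:
servo_tool(
  rows=[
    [[14, 0, 0, 0, 0, 0, 0], [26, 0, 0, 0, 0, 0, 0], [30, 0, 0, 0, 0, 0, 0], [30, 0, 0, -50, 0, 0, 0], [10, 0, 0, -110, 0, 0, 0], [0, 0, 0, -170, 0, 0, 0], [0, 0, 0, -230, 0, 0, 0], [0, 0, 0, -290, 0, 0, 0], [0, 0, 0, -290, 0, 0, 0], [0, 0, 0, -290, 0, 0, 0]],
  ],
)

```text
clock: 14.55
position: [587.2, -23.3, 370.9]
ee_rot: [-0.698, 0.716, 0.001, -0.0]
contact_force: [0.1, -0.6, -1.1]
gripper_width: 0.0
grasp_force: 0.0
```

Request:
servo_tool(
  rows=[
    [[0, -50, 20, 0, 0, 0, 0], [0, -110, 40, 0, 0, 0, 0], [0, -170, 40, 0, 0, 0, 0], [0, -180, 40, 0, 0, 0, 0], [0, -180, 40, 0, 0, 0, 0]],
  ],
)

```text
clock: 15.18
position: [551.9, 157.8, 369.9]
ee_rot: [-0.698, 0.716, 0.0, -0.002]
contact_force: [-0.0, -0.4, -0.6]
gripper_width: 0.5
grasp_force: 0.0
```

Run:
```python
from h import *
plan([588,-24,300],3.118)
b=arm.get_image("scene");m=brass(b,312,196,348,236)
a=arm.get_image("top");mt=brass(a,318,186,352,214);print(mt.sum()/255)
c=max(cv2.findContours(m,0,2)[0],key=cv2.contourArea);print(cv2.contourArea(c),cv2.boundingRect(c))
np.save("/tmp/b.npy",b);ys,xs=np.nonzero(m)
for y in range(ys.min(),ys.max()+1):print(y,xs[ys==y].min(),xs[ys==y].max())
for y in(45,-45,35,-35,0):
  for h in(118,):print(y,proj("scene",[588+.0237*y,-24+y,h]).round(1))
ys,xs=np.nonzero(mt)
for x in range(xs.min(),xs.max()+1):print("T",x,ys[xs==x])
cv2.imwrite("pics/last.png",np.hstack([cv2.resize(b[90:250,240:440,::-1],(500,400)),cv2.resize(a[140:260,240:330,::-1],(300,400))]))
```

```text
pos [551.9 157.8 369.9] j [ 0.56  0.23  0.19 -0.   -1.53 -0.59] F [-0.  -0.4 -0.6] w 0.5 t 15.175
shift [180.7 -40.8  70.1] rot [ 0.003 -0.002 -0.001]
85.0
68.5 (321, 207, 15, 18)
207 334 334
208 333 335
209 332 335
210 331 335
211 330 335
212 329 334
213 328 333
214 327 332
215 326 331
216 325 330
217 324 329
218 323 328
219 322 327
220 321 334
221 321 334
222 321 334
223 321 334
224 322 333
225 327 331
45 [339.5 202.4]
-45 [318.  224.1]
35 [337.2 204.7]
-35 [320.5 221.5]
0 [329.  212.9]
T 323 [199 200]
T 324 [200]
T 325 [199 200]
T 326 [198 199 200]
T 327 [198 199 200]
T 328 [198 199 200]
T 329 [199 200 201]
T 330 [198 199 200 201 202]
T 331 [197 198 199 200 201 202 203]
T 332 [197 198 199 200 201 204]
T 333 [197 198 199 200 201 203 204]
T 334 [197 198 199 200 201 202 203 204]
T 335 [197 198 199 200 201 202 203]
T 336 [198 199 200 201 202 203]
T 337 [199 200 201]
T 338 [199 200 201]
T 339 [199 200 201]
T 340 [199 200 201]
T 341 [199 200 201]
T 342 [199 200 201]
T 343 [199 200 201]
T 344 [200]
```

The bar's line in the top image has slope ≈0.05 against 0.042 for the cabinet's edge: in line within about 0.03 rad. Now the door: descend behind it, then sweep along its arc beside the slot.

Request:
servo_tool(
  rows=[
    [[0, 0, 0, 40, 0, 0, 0], [0, 0, 0, 90, 0, 0, 0], [0, 0, 0, 110, 0, 0, 0], [0, 0, 0, 110, 0, 0, 0]],
  ],
)

```text
clock: 15.78
position: [551.6, 155.4, 260.1]
ee_rot: [-0.697, 0.717, 0.0, -0.002]
contact_force: [0.7, -0.6, 0.7]
gripper_width: 0.1
grasp_force: 0.0
```

Request:
servo_tool(
  rows=[
    [[0, 31.5, 0, 0, 0, 0, 0], [0, 45, 0, 3, 0, 0, 0], [0, 63.5, 0, 8.5, 0, 0, 0], [0, 82, 0, 15.5, 0, 0, 0], [0, 99, 0, 24.5, 0, 0, 0], [0, 115.5, 0, 35.5, 0, 0, 0], [0, 130.5, 0, 47.5, 0, 0, 0], [0, 144.5, 0, 61.5, 0, 0, 0], [0, 157, 0, 76.5, 0, 0, 0], [0, 168, 0, 92.5, 0, 0, 0]],
  ],
)

```text
clock: 17.02
position: [547.7, -11.4, 168.0]
ee_rot: [-0.698, 0.716, 0.0, -0.0]
contact_force: [0.3, 1.1, 0.5]
gripper_width: -0.2
grasp_force: 0.4
```

Request:
servo_tool(
  rows=[
    [[0, 9, 0, 17, 0, 0, 0], [0, 16.5, 0, 35.5, 0, 0, 0], [0, 22, 0, 54, 0, 0, 0], [0, 25.5, 0, 73, 0, 0, 0], [0, 25.5, 0, 73, 0, 0, 0]],
  ],
)

```text
clock: 17.65
position: [545.5, -36.8, 94.0]
ee_rot: [-0.698, 0.717, 0.002, -0.002]
contact_force: [0.1, -0.2, -0.7]
gripper_width: -0.2
grasp_force: 0.0
```

Request:
servo_tool(
  rows=[
    [[0, 1, 0, 5, 0, 0, 0], [0, 1.5, 0, 10, 0, 0, 0], [0, 1.8, 0, 15, 0, 0, 0], [0, 2, 0, 18, 0, 0, 0], [0, 2, 0, 18, 0, 0, 0]],
  ],
)

```text
clock: 18.27
position: [547.1, -38.0, 78.1]
ee_rot: [-0.698, 0.716, 0.0, -0.0]
contact_force: [-0.7, -1.3, 0.4]
gripper_width: 0.1
grasp_force: 0.0
```

Request:
servo_tool(
  rows=[
    [[0, 0, 0, 1.5, 0, 0, 0], [0, 0, 0, 3, 0, 0, 0], [0, 0, 0, 4.5, 0, 0, 0], [0, 0, 0, 4.5, 0, 0, 0]],
  ],
)

```text
clock: 18.77
position: [547.4, -38.0, 74.6]
ee_rot: [-0.698, 0.716, -0.0, 0.0]
contact_force: [-0.6, 0.5, 5.0]
gripper_width: -0.1
grasp_force: 2.3
```

Run:
```python
from h import *
plan([588,-24,300],3.118)
b=arm.get_image("scene");a=arm.get_image("top")
cv2.imwrite("pics/last.png",np.hstack([cv2.resize(b[130:270,240:440,::-1],(570,400)),cv2.resize(a[150:250,245:345,::-1],(230,230)).copy() if 0 else cv2.resize(a[150:250,275:332,::-1],(228,400))]))
```

```text
pos [547.4 -38.   74.6] j [ 0.23  0.39 -0.36  0.   -0.82 -0.25] F [-0.6  0.5  5. ] w -0.1 t 18.775
shift [ -15.   -40.3 -225.4] rot [-0.    -0.    -0.002]
```

View pics/last.png

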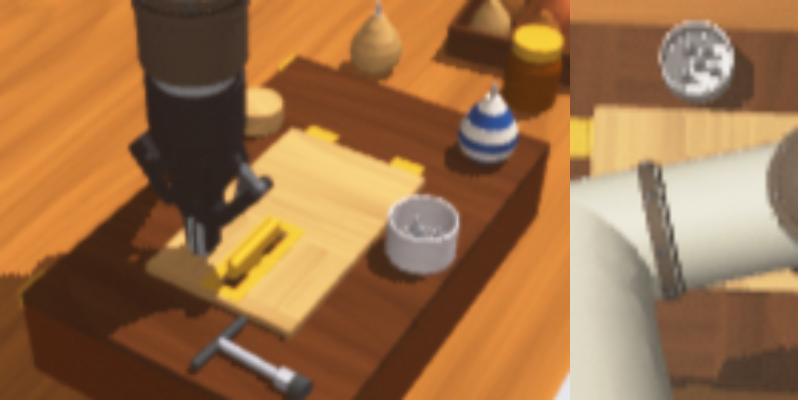

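The last picture shows the door lying flat, with the brass T standing in its slot at (255,250) and the bystanders in place. Contact at reported z 74.6 (true 97.8) matches the shut door's face at 98. I'll press a little more, then lift and go to the T.

Request:
servo_tool(
  rows=[
    [[0, 0, 0, 1.5, 0, 0, 0], [0, 0, 0, 1.5, 0, 0, 0], [0, 0, 0, -30, 0, 0, 0], [20, 0, 0, -70, 0, 0, 0], [30, -15, -41, -70, 0, 0, 0], [30, -15, -41, -70, 0, 0, 0], [30, -15, -41, -40, 0, 0, 0], [30, -15, -41, -20, 0, 0, 0], [30, -15, -41, -9, 0, 0, 0], [30, -15, -41, -9, 0, 0, 0]],
  ],
)

```text
clock: 20.12
position: [587.9, -24.3, 81.9]
ee_rot: [-0.698, 0.716, 0.001, -0.001]
contact_force: [0.4, 0.3, 0.1]
gripper_width: 30.2
grasp_force: 0.0
```

Request:
servo_tool(
  rows=[
    [[20, 0, 0, 0, 0, 0, 0], [14, 0, 0, 0, 0, 0, 0], [10, 0, 0, 0, 0, 0, 0], [8, 0, 0, 0, 0, 0, 0], [8, 0, 0, 0, 0, 0, 0]],
  ],
)

```text
clock: 20.75
position: [588.1, -24.1, 83.3]
ee_rot: [-0.698, 0.716, 0.0, -0.0]
contact_force: [-4.1, 1.5, 5.0]
gripper_width: 8.6
grasp_force: 35.6
```

Gripped and well centred. Now the quarter turn.

Request:
servo_tool(
  rows=[
    [[8, 0, 0, 0, 0, 0, -0.17], [8, 0, 0, 0, 0, 0, -0.34], [8, 0, 0, 0, 0, 0, -0.51], [8, 0, 0, 0, 0, 0, -0.68], [8, 0, 0, 0, 0, 0, -0.85], [8, 0, 0, 0, 0, 0, -1.02], [8, 0, 0, 0, 0, 0, -1.19], [8, 0, 0, 0, 0, 0, -1.36], [8, 0, 0, 0, 0, 0, -1.5], [8, 0, 0, 0, 0, 0, -1.57]],
  ],
)

```text
clock: 22.0
position: [587.9, -24.4, 83.3]
ee_rot: [1.0, -0.012, -0.001, 0.0]
contact_force: [-4.9, 1.1, 5.3]
gripper_width: 8.5
grasp_force: 35.7
```

Request:
servo_tool(
  rows=[
    [[8, 0, 0, 0, 0, 0, 0], [8, 0, 0, 0, 0, 0, 0], [18, 0, 0, 0, 0, 0, 0], [30, 0, 0, 0, 0, 0, 0], [30, 0, 0, 0, 0, 0, 0], [30, 0, 0, -40, 0, 0, 0], [30, 0, 0, -100, 0, 0, 0], [30, 0, 0, -160, 0, 0, 0], [30, 0, 0, -220, 0, 0, 0], [30, 0, 0, -220, 0, 0, 0]],
  ],
)

```text
clock: 23.25
position: [591.4, -24.1, 309.3]
ee_rot: [1.0, -0.013, 0.007, -0.001]
contact_force: [-0.5, 0.2, -0.4]
gripper_width: 30.0
grasp_force: 0.0
```

Run:
```python
from h import *
s=arm.read_state();plan([588,-24,300],3.118)
b=arm.get_image("scene");m=brass(b,300,195,360,245);ys,xs=np.nonzero(m)
cv2.imwrite("pics/fin.png",b[:,:,::-1])
for y in range(ys.min(),ys.max()+1):print(y,*xs[ys==y])
for q in((35,0),(-35,0),(0,41),(0,-41)):
  x,y=q;print(q,proj("scene",[588+x+.0237*y,-24+y-.0237*x,118 if x else 98]).round(1))
```

```text
pos [591.4 -24.1 309.3] j [ 0.23  0.27  0.09  0.   -1.38  1.31] F [-0.5  0.2 -0.4] w 30.0 t 23.25
shift [-3.5  0.   9.2] rot [-0.012 -0.009  1.568]
205 334 335
206 332 333 334 335 336 337
207 332 333 334 335 336 337 338 339
208 317 318 319 330 331 332 333 334 335 336 337 338 339 340 341 342
209 317 318 319 320 321 329 330 331 332 333 334 336 337 338 339 340 341 342 343 344
210 317 318 319 320 321 322 323 328 329 330 331 332 333 339 340 341 342 343 344 345 346
211 319 320 321 322 323 324 325 326 327 328 329 330 331 332 341 342 343 344 345 346
212 321 322 323 324 325 326 327 328 329 330 331 341 342 343 344 345
213 323 324 325 326 327 328 329 330 340 341 342 343 344
214 326 327 328 329 330 331 332 339 340 341 342 343
215 327 328 329 330 331 332 333 334 338 339 340 341 342
216 330 331 332 333 334 335 336 337 338 339 340 341
217 333 334 335 336 337 338 339 340 341
218 334 335 336 337 338 339 340 341
219 337 338 339 340 341
220 318 319 320 339 340 341
221 318 319 320 321
222 317 318 319 320 321
223 316 317 318 319 320
224 315 316 317 318 319 329
225 313 314 315 316 317 318 328 329 330 331
226 313 314 315 316 317 327 328 329 330 331 332
227 311 312 313 314 315 316 327 328 329 330 331
228 310 311 312 313 314 315 316 326 327 328 329 330
229 310 311 312 313 314 315 316 317 325 326 327 328 329
230 311 312 313 314 315 316 317 318 319 324 325 326 327 328
231 313 314 315 316 317 318 319 320 321 322 323 324 325 326 327
232 315 316 317 318 319 320 321 322 323 324 325 326
233 317 318 319 320 321 322 323 324 325
234 319 320 321 322 323 324
235 322 323
(35, 0) [341.9 218.4]
(-35, 0) [316.6 207.6]
(0, 41) [338.5 209.7]
(0, -41) [319.2 229.5]
```

The bar now runs (317,208)–(341,219), matching the predicted crosswise position. The frame around the slot lies where the shut door puts it, and the gripper is clear.

```bash
python3 -c "
from bench import arm
print(arm.job_done())"
```

```text
the job is handed in; nothing more can be done
None
```

The door is shut and the T-latch lies across its slot, holding it. The job was handed in at about 23 s with the gripper clear, and the hand-in call gave no verdict.

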